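# Put the hardness tester's anvils away in their dishes

## Task

Put the hardness tester's four anvils away, each standing upright inside its own dish: the black mushroom-shaped flat anvil in the blue dish, the bright V-grooved anvil in the yellow one, the little black spot anvil in the red one and the brass post anvil in the green one. Set them down, do not drop them, and leave the black loupe and the flat-topped steel cylinder standing where they are.

Things in the scene. Friction and masses are not known exactly. Their poses are not given: they have to be found in the camera images.
- flat_anvil: Flat anvil: black mushroom, a disc 57 mm in diameter and 20 mm thick (24 to 44 mm above its origin) on a short shank 24 mm in diameter, standing on the shank; 44 mm high, about 0.5 kg. Grip the disc's rim. Origin: centre of the shank's lower end; z up.
- vee_anvil: V-anvil: bright steel round block, diameter 53 mm, 34 mm high, with a V-shaped groove across its top; about 0.45 kg. Grip across its diameter in any direction. Origin: centre of its underside; z up.
- spot_anvil: Spot anvil: small black one, diameter 27 mm, with shoulders narrowing to a plain small flat top, 36 mm high, about 0.12 kg. Grip its lower body, about 26 mm across: TCP no more than 26 mm above its origin. Origin: centre of its underside; z up.
- post_anvil: Post anvil: brass-coloured, a plain post 31 mm in diameter on a foot 40 mm in diameter and 8 mm thick; 38 mm high, about 0.25 kg. Origin: centre of its underside; z up.
- blue_dish: Fixed round blue plastic dish, outer diameter 60 mm, 8 mm high; its round recess is 40 mm wide and its floor lies 4 mm above the bench. Origin: centre of its underside, on the bench; z up.
- yellow_dish: Fixed round yellow plastic dish, outer diameter 76 mm, 8 mm high; its round recess is 68 mm wide and its floor lies 4 mm above the bench. Origin: centre of its underside, on the bench; z up.
- red_dish: Fixed round red plastic dish, outer diameter 60 mm, 8 mm high; its round recess is 42 mm wide and its floor lies 4 mm above the bench. Origin: centre of its underside, on the bench; z up.
- green_dish: Fixed round green plastic dish, outer diameter 66 mm, 8 mm high; its round recess is 56 mm wide and its floor lies 4 mm above the bench. Origin: centre of its underside, on the bench; z up.
- loupe: Bystander, not to be moved: black eye loupe, 36 mm in diameter and 47 mm high, ribbed and waisted, with a white ring round its waist. Origin: centre of its underside; z up.
- steel_standard: Bystander, not to be moved: light grey steel cylinder with a flat top and no groove, 36 mm in diameter, 34 mm high. Origin: centre of its underside; z up.
There are look-alikes about, which are no part of the job. Of the things like the red_dish, leave any that is pink; of the rest the larger one is meant.

How it is judged:
By the outcome, as a careful person would: the job done as asked, in the order asked, and still so for the second after the job is handed in, with the robot touching nothing.
It also fails if it takes over 120 s, if anything falls off the work surface, if the arm or the gripper's body presses on something with over 40 N, if the wrist force passes 120 N, or if a joint passes its speed limit or range.

## Robot

A 6-joint arm with a two-finger parallel gripper is mounted at the origin on a cart in front of the work surface, level with it; the furniture and walls round the work are solid. World frame = base frame: x ahead of the robot, y to its left, z up, the work surface at z = 0. Lengths are in m, angles in rad, forces in N, time in s.
With the tool pointing down it reaches from about 0.325 to 0.9 m from the base axis. Payload 3.5 kg.
Tool frame: the origin (TCP) lies between the finger pads, 19 mm behind the fingertips; this is the grasp point; z points along the fingers, y is the line along which they close (so a half turn about z gives the same grasp; the last joint's range is limited). The gripper opens to 85 mm and grips with 20 to 120 N. Pads are 22 mm wide; open, the fingers measure 114 mm over their backs; the gripper's body (76 mm by 85 mm) begins 54 mm behind the grasp point. The pads swing forward as they close: fully open they stand 13 mm farther back than shut.
Start: joints at [-1.365, 0.276, -0.026, 1.268, 0, 1.467], TCP at [0.19, -0.595, 0.25] pointing down, gripper open.
Joint ranges: [-3.12, 3.12], [-0.85, 1.88], [-1.08, 1.24], [-1.95, 2.15], [-1.57, 1.53], [-3.14, 3.14]. Speed limits (rad/s): [2.57, 2.57, 3.14, 3.14, 3.14, 3.14].

## Interface

Orientations are given as [roll, pitch, yaw] about the fixed x, y, z axes, in that order (R = Rz(yaw) Ry(pitch) Rx(roll)).
In Python, from rig import * gives the robot as it stands.
- The arm moves only by the tool step_arm, never from a script. Its argument "deltas" is a list that holds one entry, the list of rows, each a list of 7 numbers: the opening, from -1 (shut) to 1 (fully open), then the shift along the world's x, y, z as a fraction of full scale, then the turn, a rotation vector about the world's x, y, z as a fraction of full scale. A call has exactly 8 rows; each row shifts and turns the commanded pose from where the row before left it; what a row does not reach is not made up. Full scale, the value 1, is 0.025 m for a shift and 4 degrees for a turn. A row lasts 1/12 s, in which the tool goes at most 41.7 mm and 7.16 degrees, less where a joint would pass 70% of its speed; a pose out of reach is approached as far as the arm can. A call with a number of a shift or a turn outside -1 to 1 is refused whole. A call with a gripper value outside its range is refused whole. The fingers move at their own pace and stop on an object; the grip force is fixed at half the most. Time passes only in rows, so rows that do not move let the fingers close, or fill a call up. It gives the time, the measured TCP pose, the force, the opening and the grip force at its end, in the units of the state.
- observe(): the state, without advancing time (a new reading comes with each control period).
- grab_frame(name): name is "scene" or "side" or "wrist"; returns the picture (480x640x3 uint8, blue, green, red); there is no depth.
- get_calibration(name): a dict with "intrinsics" (3x3 intrinsics, pixels), "rvec" (rotation vector, rad) and "tvec" (3), from world to camera coordinates, as OpenCV has them; the wrist camera has in their place "mount" (4x4, takes a point from camera to tool coordinates, whose origin is the TCP and whose axes are the flange's). Camera axes: x right, y down, z forward; pixel columns grow to the right and rows downward; lengths in m; the calibration is good to about 2 mm. A picture is of the moment at which its call begins: read the wrist's pose just before it. get_calibration takes no time and is no camera call.
- finish_job(): hands the job in; it is judged then, once.
Trained networks look in the newest picture that a camera, given by its name, has taken for a name from the list of things; names that differ only in an ending like _2 or _b are one class to them, and where a whole thing is asked for, a point or a joint stands for the part that bears it (a point fixed in the world has none). Each returns a list of dicts, best first, with "p" (0 to 1); they miss things now and then, are a little off and sometimes report something else, mostly with a low value. They report only what shows in the picture. A call takes as long as a camera call. They do not tell look-alikes from the thing itself.
- search_frame(camera, thing): "rect" ([left, top, right, bottom] in pixels, round what is visible of it).
- outline_of(camera, thing): "pixels" (480x640 bool, what is visible of it) and "rect" ([left, top, right, bottom] in pixels, round what is visible of it).
The state is a dict: "t": time; "q": joint angles; "joint_velocities": joint speeds; "tau": joint torques, N m; "tcp_pos": TCP position; "tool_rot": TCP orientation; "ft_force": force on the tool from outside, world axes, zero at the start; "moment": the same for the moment, N m; "grip_width": finger opening in m; "finger_force": force on a finger pad.
Only numpy, scipy, OpenCV 4.12 (cv2) and the standard library are available. Lean on these libraries where they do the work, as an engineer would, in place of code of your own. Each camera call takes 0.05 s, during which the arm holds its last target. There are 200 camera calls.

## Working session

There is one attempt and no reset: what is moved stays moved. The work goes in short steps, Python scripts to look and compute and a tool call to move; the robot and the scene stay as the last step left them, time stands still between calls to the robot, and variables do not carry over. Pictures are saved under pics/ and viewed, at most 14 in all, crops included, and the job is handed in when it is done.

Besides the shell and the picture viewer there is one more tool, called after "Emit:" as name(argument=value, ...) on one line, values as JSON. step_arm: Moves the arm, as the interface text tells. Its arguments: {"type":"object","properties":{"deltas":{"type":"array","items":{"type":"array","items":{"type":"array","items":{"type":"number","minimum":-1,"maximum":1}}}}},"required":["deltas"]}

```bash
mkdir -p pics; ls; python3 - <<'E'
from rig import *
import cv2
print(observe())
for c in ("scene","side","wrist"):
    print(c,get_calibration(c)); cv2.imwrite(f"pics/{c}0.png",grab_frame(c))
E
```

```text
pics
{'t': 0.0, 'q': array([-1.36539834e+00,  2.77132448e-01, -2.79009320e-02,  1.26799985e+00,
        8.90015131e-06,  1.46738616e+00]), 'joint_velocities': array([-0.00037863, -0.0008891 , -0.00060034,  0.00095568,  0.00060698,
        0.00049283]), 'tau': array([-1.74827005e-04, -4.45504367e+01,  2.95205837e+01,  1.64720445e-02,
       -4.42172131e-05, -2.61005564e-07]), 'tcp_pos': array([ 0.18978609, -0.59470607,  0.24885055]), 'tool_rot': array([-3.13936862e+00, -2.39758788e-04,  3.08807872e-01]), 'ft_force': array([ 0.04410642, -0.65146913, -0.21244497]), 'moment': array([0.0438538 , 0.08455017, 0.00405596]), 'finger_force': 0.0, 'grip_width': 0.08544391927833694}
scene {'intrinsics': array([[501.79195167,   0.        , 317.38243449],
       [  0.        , 501.79195167, 234.23953806],
       [  0.        ,   0.        ,   1.        ]]), 'rvec': array([ 2.183809  , -0.68345764,  0.34575444]), 'tvec': array([-0.37496929,  0.25917644,  0.58544338])}
side {'intrinsics': array([[452.9592996 ,   0.        , 320.24759198],
       [  0.        , 452.9592996 , 244.64897786],
       [  0.        ,   0.        ,   1.        ]]), 'rvec': array([ 0.18139037, -2.56279829,  1.63819825]), 'tvec': array([0.56430873, 0.05079956, 0.86046713])}
wrist {'intrinsics': array([[387.14954329,   0.        , 321.28345921],
       [  0.        , 387.14954329, 236.46332332],
       [  0.        ,   0.        ,   1.        ]]), 'mount': array([[ 5.56306239e-04, -9.58929430e-01, -2.83644211e-01,
         7.10562037e-02],
       [ 9.99999314e-01,  2.41004007e-04,  1.14650682e-03,
         6.24760228e-04],
       [-1.03105974e-03, -2.83644654e-01,  9.58928906e-01,
        -1.23608251e-01],
       [ 0.00000000e+00,  0.00000000e+00,  0.00000000e+00,
         1.00000000e+00]])}
```

View pics/scene0.png

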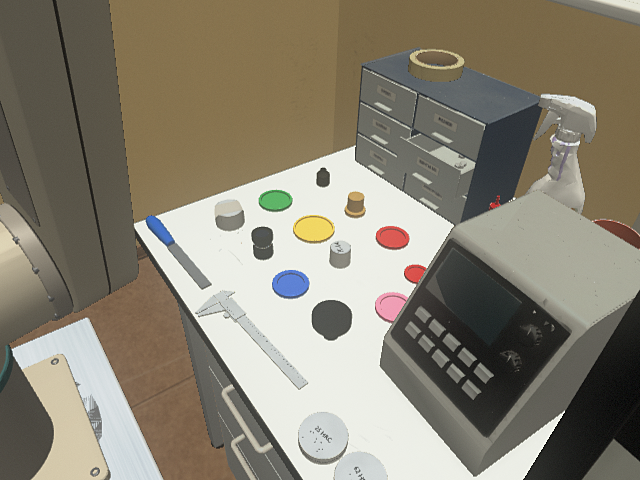

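View pics/side0.png

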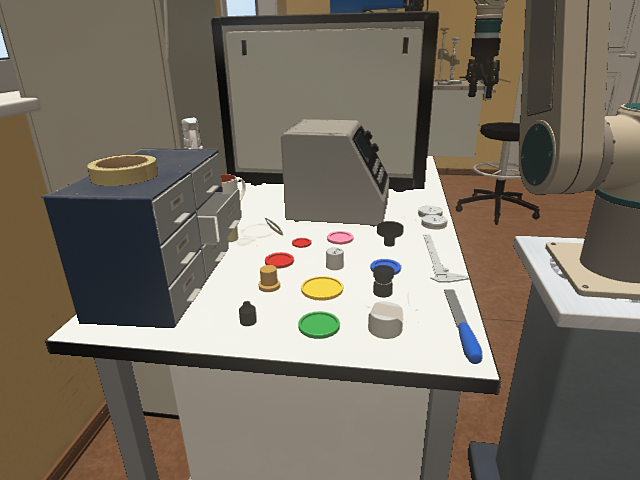

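The scene picture shows:
- **Anvils:** flat anvil at (331,319), grooved 53 mm block at (229,215), spot at (323,177), post at (355,205).
- **Bystanders:** loupe at (263,243), steel cylinder at (340,254).
- **Dishes:** blue (291,284), yellow (314,229), green (275,200).

Red dish candidates are (392,237) large red, (415,273) small red and (392,306) pink. The large red one fits, since pink is ruled out and the larger of the rest is meant. I'll confirm this in a crop while measuring.

```bash
cat > h.py <<'E'
from rig import *
import cv2, numpy as np
from scipy.optimize import least_squares
# stacks of (z, diameter) in m
M=dict(flat_anvil=[(0,.024),(.024,.024),(.024,.057),(.044,.057)],vee_anvil=[(0,.053),(.034,.053)],
 spot_anvil=[(0,.027),(.022,.027),(.036,.012)],post_anvil=[(0,.04),(.008,.04),(.008,.031),(.038,.031)],
 blue_dish=[(0,.06),(.008,.06)],yellow_dish=[(0,.076),(.008,.076)],red_dish=[(0,.06),(.008,.06)],
 green_dish=[(0,.066),(.008,.066)],loupe=[(0,.036),(.047,.036)],steel_standard=[(0,.036),(.034,.036)])
A=np.linspace(0,2*np.pi,72)
def wristcal():
    c=get_calibration("wrist"); s=observe()
    T=np.eye(4); r,p,y=s["tool_rot"]
    from scipy.spatial.transform import Rotation as R
    T[:3,:3]=R.from_euler("xyz",[r,p,y]).as_matrix(); T[:3,3]=s["tcp_pos"]
    W=np.linalg.inv(T@c["mount"])
    return dict(intrinsics=c["intrinsics"],rvec=cv2.Rodrigues(W[:3,:3])[0],tvec=W[:3,3])
def pts(n,x,y,z=0):
    return np.concatenate([np.c_[x+d/2*np.cos(A),y+d/2*np.sin(A),np.full(72,h+z)] for h,d in M[n]])
def proj(c,P): return cv2.projectPoints(np.asarray(P,float),c["rvec"],c["tvec"],c["intrinsics"],None)[0][:,0]
def box(c,n,x,y,z=0):
    p=proj(c,pts(n,x,y,z)); return np.r_[p.min(0),p.max(0)]
def ray(c,uv,z):
    R=cv2.Rodrigues(c["rvec"])[0]; o=-R.T@c["tvec"]
    d=R.T@np.linalg.inv(c["intrinsics"])@[uv[0],uv[1],1]
    return (o+d*(z-o[2])/d[2])[:2]
def mbox(m): # tight box of a mask, largest blob
    k,l,s,_=cv2.connectedComponentsWithStats(m.astype(np.uint8))
    i=1+np.argmax(s[1:,4]); x,y,w,h=s[i][:4]; return np.array([x-.5,y-.5,x+w-.5,y+h-.5])+.0
def fit(n,obs,z=0):
    c,b=obs[0]; g=ray(c,[(b[0]+b[2])/2,(b[1]+b[3])/2],.01)
    r=least_squares(lambda p:np.concatenate([box(c,n,*p,z)-b for c,b in obs]),g,loss="soft_l1")
    return r.x,np.concatenate([box(c,n,*r.x,z)-b for c,b in obs])
E
python3 - <<'E'
from h import *
np.set_printoptions(precision=4,suppress=True,linewidth=150)
fr={c:grab_frame(c) for c in("scene","side")}; cal={c:get_calibration(c) for c in fr}
for n in M:
    C={}
    for c in fr:
        C[c]=[]
        for o in outline_of(c,n):
            if o["p"]>.3:
                b=mbox(o["pixels"]); x,r=fit(n,[(cal[c],b)]); C[c].append((x,b,o["p"]))
                print(n,c,round(o["p"],2),b,x,"res",r.round(1))
    for a in C["scene"]:
        for d in C["side"]:
            if np.hypot(*(a[0]-d[0]))<.03:
                x,r=fit(n,[(cal["scene"],a[1]),(cal["side"],d[1])]); print("   BOTH",n,x,r.round(1))
i=cv2.resize(fr["scene"][150:350,190:457],(800,600),interpolation=cv2.INTER_CUBIC); cv2.imwrite("pics/crop1.png",i)
E
```

```text
flat_anvil scene 0.71 [311.5 299.5 350.5 340.5] [ 0.4286 -0.0754] res [-0.9 -0.4  0.8  0.3]
flat_anvil side 0.61 [376.5 220.5 403.5 245.5] [ 0.4302 -0.077 ] res [-0.1 -0.5  0.1  0.4]
   BOTH flat_anvil [ 0.4293 -0.0755] [-0.4 -0.5  1.3  0.1  0.3 -0.2  0.5  0.7]
vee_anvil scene 0.87 [215.5 199.5 244.5 231.5] [0.4321 0.2382] res [-1.  -0.2  1.   0.2]
vee_anvil side 0.78 [367.5 299.5 402.5 338.5] [0.4332 0.2406] res [-0.3  0.6  0.3 -0.5]
   BOTH vee_anvil [0.4329 0.2394] [-0.8 -0.7  1.1 -0.3 -0.1  0.2  0.5 -0.9]
spot_anvil scene 0.79 [316.5 167.5 329.5 186.5] [0.6492 0.249 ] res [-0.2 -0.6  0.2  0.6]
spot_anvil side 0.61 [238.5 300.5 257.5 325.5] [0.6493 0.2504] res [ 0.4 -0.5 -0.4  0.5]
spot_anvil side 0.48 [367.5 300.5 403.5 338.5] [0.4251 0.25  ] res [13.1  9.2 -4.4 -1.6]
   BOTH spot_anvil [0.6495 0.2498] [-0.3 -0.8  0.1  0.3  0.4 -0.7 -0.4  0.3]
post_anvil scene 0.79 [344.5 191.5 364.5 218.5] [0.6419 0.1356] res [-0.6 -0.2  0.6  0.2]
post_anvil side 0.81 [259.5 264.5 279.5 290.5] [0.6442 0.135 ] res [-1.1 -1.1  1.1  0.7]
   BOTH post_anvil [0.6428 0.1359] [-0.3 -0.5  0.9 -0.1 -0.5 
[... 1441 characters left out ...]
] res [-0.  -0.6  0.   0.6]
green_dish side 0.87 [298.5 310.5 339.5 338.5] [0.5348 0.2491] res [-0.6 -0.3  0.6  0.2]
   BOTH green_dish [0.5349 0.2486] [-0.1 -0.9 -0.1  0.3 -0.5 -0.5  0.5  0. ]
loupe scene 0.92 [251.5 226.5 272.5 259.5] [0.4376 0.132 ] res [-0.8 -1.   0.9  0.8]
loupe side 0.7 [373.5 264.5 393.5 296.5] [0.4384 0.1312] res [-0.9 -0.9  0.9  0.6]
   BOTH loupe [0.438  0.1318] [-0.6 -1.1  1.2  0.8 -0.7 -0.7  1.1  0.8]
steel_standard scene 0.67 [328.5 240.5 350.5 269.5] [0.5323 0.04  ] res [-0.2 -0.3  0.2  0.2]
steel_standard side 0.7 [324.5 245.5 344.5 269.5] [0.5362 0.039 ] res [ 0.8  0.3 -0.8 -0.2]
   BOTH steel_standard [0.5338 0.0404] [ 0.3 -0.7  0.8 -0.2  1.9  0.6  0.3  0.2]
```

View pics/crop1.png

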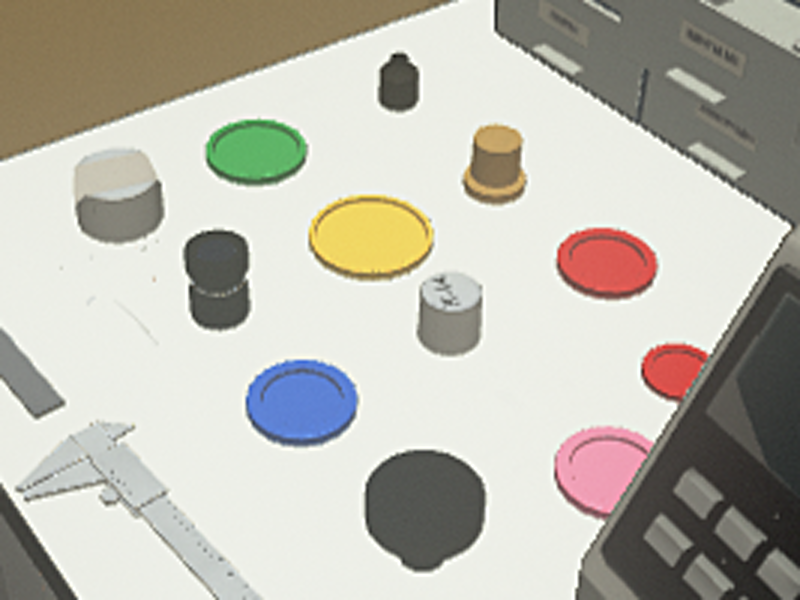

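The crop separates the candidates clearly. Large red dish is at crop (607,262), small red at (678,370), pink at (605,470), so I'll use the large one. The grooved 53 mm block is at crop (118,195), and the flat 36 mm cylinder at (450,312) is the standard. The fits agree to about 1-2 px. Next I'll check clearances to the cabinet and the tester.

```bash
python3 - <<'E'
from h import *
np.set_printoptions(precision=3,suppress=True)
s=get_calibration("side");c=get_calibration("scene")
for n,k,p in [("cab near front bottom",s,(172,320)),("cab far front bottom?",s,(235,240)),("tester near-left bottom",s,(286,217)),("tester near-right",s,(384,222)),
 ("tester scene front L",c,(383,362)),("tester scene front R",c,(475,474)),("cab scene L",c,(356,160)),("cab scene R",c,(462,222)),("table back-left side",s,(52,345)),("table edge R",s,(498,380))]:
    print(n,ray(k,p,0))
print("cab top L scene h",[ (h,ray(c,(361,68),h),ray(s,(176,196),h)) for h in (.15,.2,.25)])
print("drawer side lip",[ (h,ray(s,(205,245),h),ray(c,(413,178),h)) for h in (.04,.08,.12)])
i=cv2.resize(grab_frame("side")[120:345,40:340],(800,600),interpolation=cv2.INTER_CUBIC); cv2.imwrite("pics/crop2.png",i)
E
```

```text
cab near front bottom [0.774 0.263]
cab far front bottom? [ 0.774 -0.056]
tester near-left bottom [ 0.69  -0.209]
tester near-right [ 0.444 -0.202]
tester scene front L [ 0.461 -0.156]
tester scene front R [ 0.446 -0.334]
cab scene L [0.764 0.283]
cab scene R [ 0.792 -0.001]
table back-left side [0.925 0.349]
table edge R [0.282 0.34 ]
cab top L scene h [(0.15, array([0.856, 0.397]), array([0.826, 0.086])), (0.2, array([0.772, 0.299]), array([0.752, 0.228])), (0.25, array([0.688, 0.202]), array([0.679, 0.369]))]
drawer side lip [(0.04, array([0.793, 0.061]), array([0.772, 0.119])), (0.08, array([0.755, 0.143]), array([0.725, 0.077])), (0.12, array([0.717, 0.226]), array([0.677, 0.036]))]
```

View pics/crop2.png

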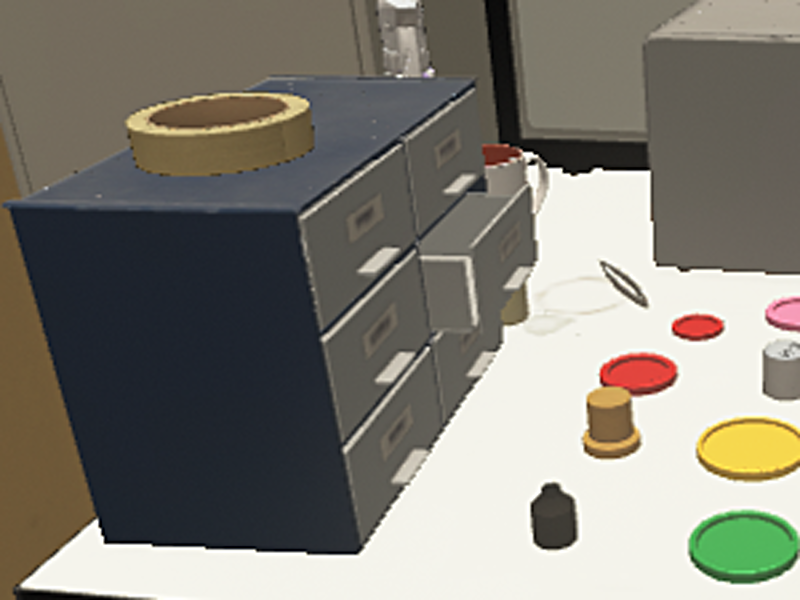

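Cabinet front is at x≈0.77, with an open drawer sticking out in front of it at about z 0.07-0.13. I'll turn the tool to yaw ≈ π, so the wrist camera faces the robot and the fingers close along y. I'll work in the listed order.

Emit:
step_arm(deltas=[[[1,0.4,0.865,0,0,0,1],[1,0.4,0.865,0,0,0,1],[1,0.4,0.865,0,0,0,1],[1,0.4,0.865,0,0,0,1],[1,0.4,0.865,0,0,0,1],[1,0.4,0.865,0,0,0,1],[1,0.4,0.865,0,0,0,1],[1,0.4,0.865,0,0,0,1]]])

```text
t: 1.97
tcp_pos: [0.2703, -0.4214, 0.2501]
tool_rot: [3.141, 0.0, 0.871]
ft_force: [0.4, -0.6, 1.3]
grip_width: 0.0855
finger_force: 0.0
```

Emit:
step_arm(deltas=[[[1,0.4,0.865,0,0,0,1],[1,0.4,0.865,0,0,0,1],[1,0.4,0.865,0,0,0,1],[1,0.4,0.865,0,0,0,1],[1,0.4,0.865,0,0,0,1],[1,0.4,0.865,0,0,0,1],[1,0.4,0.865,0,0,0,1],[1,0.4,0.865,0,0,0,1]]])

```text
t: 2.63
tcp_pos: [0.3503, -0.2484, 0.2502]
tool_rot: [3.141, 0.0, 1.429]
ft_force: [0.3, -0.1, 0.0]
grip_width: 0.0857
finger_force: 0.0
```

Emit:
step_arm(deltas=[[[1,0.4,0.865,0,0,0,1],[1,0.4,0.865,0,0,0,1],[1,0.4,0.865,0,0,0,1],[1,0.4,0.865,0,0,0,1],[1,0.4,0.865,0,0,0,1],[1,0.4,0.865,0,0,0,1],[1,0.4,0.865,0,0,0,1],[1,0.4,0.865,0,0,0,1]]])

```text
t: 3.3
tcp_pos: [0.4303, -0.0753, 0.2502]
tool_rot: [3.141, 0.0, 1.988]
ft_force: [-0.5, 0.3, 1.6]
grip_width: 0.0852
finger_force: 0.0
```

Emit:
step_arm(deltas=[[[1,0,0,0,0,0,1],[1,0,0,0,0,0,1],[1,0,0,0,0,0,1],[1,0,0,0,0,0,1],[1,0,0,0,0,0,1],[1,0,0,0,0,0,1],[1,0,0,0,0,0,1],[1,0,0,0,0,0,1]]])

```text
t: 3.97
tcp_pos: [0.4299, -0.0764, 0.2502]
tool_rot: [3.142, 0.0, 2.546]
ft_force: [0.9, 0.7, 1.7]
grip_width: 0.0854
finger_force: 0.0
```

Emit:
step_arm(deltas=[[[1,0,0,-0.5,0,0,1],[1,0,0,-0.5,0,0,1],[1,0,0,-0.5,0,0,1],[1,0,0,-0.5,0,0,1],[1,0,0,-0.5,0,0,1],[1,0,0,-0.5,0,0,1],[1,0,0,-0.5,0,0,1],[1,0,0,0,0,0,1]]])

```text
t: 4.63
tcp_pos: [0.4281, -0.0758, 0.1602]
tool_rot: [3.14, -0.004, 3.105]
ft_force: [-0.0, 0.9, -0.9]
grip_width: 0.0856
finger_force: 0.0
```

```bash
python3 - <<'E'
from h import *
np.set_printoptions(precision=4,suppress=True,linewidth=150)
k=wristcal(); grab_frame("wrist")
for n in("flat_anvil","blue_dish","steel_standard"):
    for o in outline_of("wrist",n)[:2]:
        b=mbox(o["pixels"]); print(n,o["p"],b,*fit(n,[(k,b)]))
E
```

```text
flat_anvil 0.6 [279.5 193.5 366.5 280.5] [ 0.4289 -0.0758] [-0.4436 -1.1351  0.444   1.4434]
blue_dish 0.66 [437.5 186.5 520.5 265.5] [0.434  0.0405] [-0.978  -0.5501  0.9176  0.7013]
```

Emit:
step_arm(deltas=[[[1,0,0,-0.8,0,0,0.5],[1,0,0,-0.8,0,0,0],[1,0,0,-0.8,0,0,0],[1,0,0,-0.8,0,0,0],[1,0,0,-0.8,0,0,0],[1,0,0,-0.6,0,0,0],[1,0,0,-0.36,0,0,0],[1,0,0,0,0,0,0]]])

```text
t: 5.5
tcp_pos: [0.4289, -0.0761, 0.0373]
tool_rot: [3.141, -0.003, 3.135]
ft_force: [-0.2, 0.9, -0.2]
grip_width: 0.0854
finger_force: 0.0
```

Emit:
step_arm(deltas=[[[-1,0,0,0,0,0,0],[-1,0,0,0,0,0,0],[-1,0,0,0,0,0,0],[-1,0,0,0,0,0,0],[-1,0,0,0,0,0,0],[-1,0,0,0,0,0,0],[-1,0,0,0,0,0,0],[-1,0,0,0,0,0,0]]])

```text
t: 6.17
tcp_pos: [0.4314, -0.0765, 0.0403]
tool_rot: [3.141, 0.003, 3.136]
ft_force: [-1.6, 2.1, 5.2]
grip_width: 0.0538
finger_force: 62.0
```

Emit:
step_arm(deltas=[[[-1,0,0,0.4,0,0,0],[-1,0,0,0.5,0,0,0],[-1,0,0,0.5,0,0,0],[-1,0,0,0.5,0,0,0],[-1,0,0,0,0,0,0],[-1,0,0,0,0,0,0],[-1,0,0,0,0,0,0],[-1,0,0,0,0,0,0]]])

```text
t: 6.83
tcp_pos: [0.4289, -0.0761, 0.0852]
tool_rot: [3.141, -0.002, 3.136]
ft_force: [0.2, 0.2, -5.1]
grip_width: 0.0538
finger_force: 65.3
```

```bash
python3 - <<'E'
from h import *
np.set_printoptions(precision=4,suppress=True,linewidth=150)
s=observe();print(s["tcp_pos"],s["grip_width"],s["ft_force"],s["tool_rot"])
a=grab_frame("side")[180:280,330:463]; b=grab_frame("scene")[240:390,240:440]
cv2.imwrite("pics/g1.png",np.hstack([cv2.resize(a,(400,300),interpolation=2),cv2.resize(b,(400,300),interpolation=2)]))
E
```

```text
[ 0.4289 -0.0761  0.0852] 0.05375636618349921 [ 0.1728  0.1982 -5.1385] [ 3.141  -0.002   3.1362]
```

View pics/g1.png

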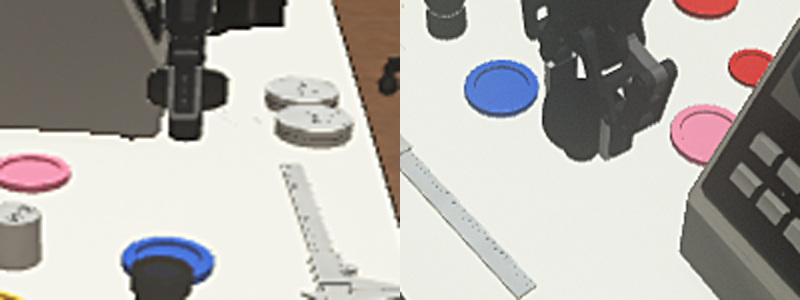

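The flat anvil is held upright between the pads, in the left half of the picture at (185,88), and it shows 5 N of weight. Next I'll carry it to the blue dish.

Emit:
step_arm(deltas=[[[-1,0.037,0.5,0,0,0,0],[-1,0.037,0.8,0,0,0,0],[-1,0.037,0.9,0,0,0,0],[-1,0.037,0.9,0,0,0,0],[-1,0.037,0.9,0,0,0,0],[-1,0.037,0.656,0,0,0,0],[-1,0,0,0,0,0,0],[-1,0,0,0,0,0,0]]])

```text
t: 7.6
tcp_pos: [0.4349, 0.0405, 0.0854]
tool_rot: [-3.141, -0.001, 3.138]
ft_force: [0.7, 0.0, -5.1]
grip_width: 0.0537
finger_force: 65.4
```

Emit:
step_arm(deltas=[[[-1,0,0,-0.4,0,0,0],[-1,0,0,-0.4,0,0,0],[-1,0,0,-0.4,0,0,0],[-1,0,0,-0.25,0,0,0],[-1,0,0,-0.15,0,0,0],[-1,0,0,-0.05,0,0,0],[-1,0,0,0,0,0,0],[-1,0,0,0,0,0,0]]])

```text
t: 8.27
tcp_pos: [0.4356, 0.0398, 0.0446]
tool_rot: [3.142, 0.0, 3.136]
ft_force: [0.2, 0.2, -5.7]
grip_width: 0.0538
finger_force: 65.5
```

Emit:
step_arm(deltas=[[[-1,0,0,-0.04,0,0,0],[-1,0,0,-0.04,0,0,0],[-1,0,0,-0.02,0,0,0],[-1,0,0,0,0,0,0],[-1,0,0,0,0,0,0],[-1,0,0,0,0,0,0],[-1,0,0,0,0,0,0],[-1,0,0,0,0,0,0]]])

```text
t: 8.93
tcp_pos: [0.4365, 0.0398, 0.0442]
tool_rot: [-3.141, 0.002, 3.136]
ft_force: [-4.9, 0.4, 13.5]
grip_width: 0.0537
finger_force: 67.2
```

The anvil touched down at the TCP height expected from the grasp reading of 0.0403 plus the 4 mm dish floor. I'll unload, release and rise.

Emit:
step_arm(deltas=[[[-1,0,0,0.05,0,0,0],[-1,0,0,0.03,0,0,0],[-1,0,0,0,0,0,0],[1,0,0,0,0,0,0],[1,0,0,0,0,0,0],[1,0,0,0,0,0,0],[1,0,0,0,0,0,0],[1,0,0,0,0,0,0]]])

```text
t: 9.6
tcp_pos: [0.4358, 0.0399, 0.0444]
tool_rot: [3.142, 0.001, 3.136]
ft_force: [-0.3, -0.2, 0.8]
grip_width: 0.0857
finger_force: 0.0
```

Emit:
step_arm(deltas=[[[1,0,0,0,0,0,0],[1,0,0,0,0,0,0],[1,0,0,0.3,0,0,0],[1,0,0,0.5,0,0,0],[1,0,0,0.8,0,0,0],[1,0,0,1,0,0,0],[1,0,0,1,0,0,0],[1,0,0,1,0,0,0]]])

```text
t: 10.27
tcp_pos: [0.4351, 0.04, 0.1608]
tool_rot: [-3.142, -0.0, 3.136]
ft_force: [0.8, -0.1, 0.1]
grip_width: 0.0857
finger_force: 0.0
```

Emit:
step_arm(deltas=[[[1,0,0.97,0,0,0,0],[1,0,0.97,0,0,0,0],[1,0,0.97,0,0,0,0],[1,0,0.97,0,0,0,0],[1,0,0.97,0,0,0,0],[1,0,0.97,0,0,0,0],[1,0,0.97,0,0,0,0],[1,0,0.97,0,0,0,0]]])

```text
t: 10.93
tcp_pos: [0.4353, 0.2352, 0.1599]
tool_rot: [3.141, 0.001, 3.136]
ft_force: [0.1, 0.2, 0.1]
grip_width: 0.0851
finger_force: 0.0
```

```bash
python3 - <<'E'
from h import *
np.set_printoptions(precision=4,suppress=True,linewidth=150)
s=observe();print(s["tcp_pos"],s["tool_rot"])
c=get_calibration("side");d=get_calibration("scene")
a=grab_frame("side");b=grab_frame("scene")
for k,cc in(("side",c),("scene",d)):
    o=outline_of(k,"flat_anvil")[0]; x=mbox(o["pixels"]); print(k,x,*fit("flat_anvil",[(cc,x)],.004))
k=wristcal(); grab_frame("wrist")
for n in("vee_anvil",):
    for o in outline_of("wrist",n)[:2]:
        x=mbox(o["pixels"]); print(n,o["p"],x,*fit(n,[(k,x)]))
a=a[210:285,340:440];b=b[225:330,240:380]
cv2.imwrite("pics/g2.png",np.hstack([cv2.resize(a,(400,300),interpolation=2),cv2.resize(b,(400,300),interpolation=2)]))
E
```

```text
[0.4353 0.2352 0.1599] [3.1414 0.0005 3.1364]
side [371.5 241.5 402.5 265.5] [0.4348 0.0318] [ 0.4284 -3.3248 -0.421   1.7789]
scene [272.5 252.5 307.5 288.5] [0.4347 0.04  ] [-0.9306 -0.9901  0.9408  0.7317]
vee_anvil 0.56 [294.5 181.5 373.5 262.5] [0.4296 0.2416] [-0.2744 -1.6363  0.2739  1.7686]
```

View pics/g2.png

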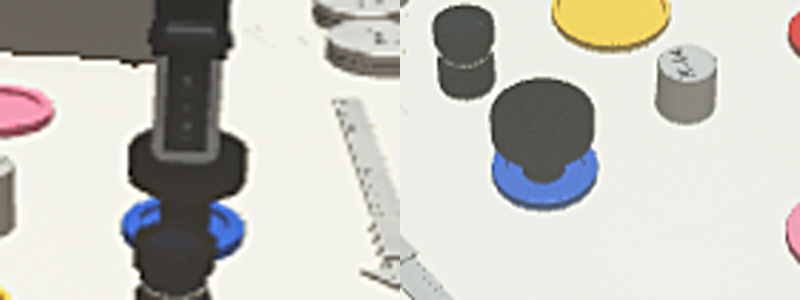

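The flat anvil stands in the blue dish at scene crop (543,130), with the shank inside the recess. Next is the vee anvil.

Emit:
step_arm(deltas=[[[1,-0.12,0.18,-0.8,0,0,0],[1,0,0,-1,0,0,0],[1,0,0,-1,0,0,0],[1,0,0,-1,0,0,0],[1,0,0,-0.8,0,0,0],[1,0,0,-0.5,0,0,0],[1,0,0,-0.2,0,0,0],[1,0,0,0,0,0,0]]])

```text
t: 11.9
tcp_pos: [0.4314, 0.2371, 0.0256]
tool_rot: [-3.14, -0.003, 3.135]
ft_force: [0.4, -0.7, 0.3]
grip_width: 0.0855
finger_force: 0.0
```

Emit:
step_arm(deltas=[[[-1,0,0,0,0,0,0],[-1,0,0,0,0,0,0],[-1,0,0,0,0,0,0],[-1,0,0,0,0,0,0],[-1,0,0,0,0,0,0],[-1,0,0,0,0,0,0],[-1,0,0,0,0,0,0],[-1,0,0,0,0,0,0]]])

```text
t: 12.57
tcp_pos: [0.4342, 0.2396, 0.0287]
tool_rot: [3.139, 0.003, 3.136]
ft_force: [-1.3, 1.6, 5.1]
grip_width: 0.0503
finger_force: 62.8
```

Emit:
step_arm(deltas=[[[-1,0,0,0.2,0,0,0],[-1,0,0,0.5,0,0,0],[-1,0,0,0.8,0,0,0],[-1,0,0,0.8,0,0,0],[-1,0,0,0.8,0,0,0],[-1,0,0,0.6,0,0,0],[-1,0,0,0.1,0,0,0],[-1,0,0,0,0,0,0]]])

```text
t: 13.23
tcp_pos: [0.4329, 0.2385, 0.1226]
tool_rot: [3.141, 0.002, 3.136]
ft_force: [-0.0, -0.7, -4.5]
grip_width: 0.0504
finger_force: 63.8
```

Emit:
step_arm(deltas=[[[-1,0.4,-0.36,0,0,0,0],[-1,0.7,-0.64,0,0,0,0],[-1,0.7,-0.64,0,0,0,0],[-1,0.7,-0.64,0,0,0,0],[-1,0.7,-0.64,0,0,0,0],[-1,0.7,-0.64,0,0,0,0],[-1,0.66,-0.6,0,0,0,0],[-1,0,0,0,0,0,0]]])

```text
t: 13.9
tcp_pos: [0.5498, 0.1309, 0.1203]
tool_rot: [-3.139, 0.002, 3.132]
ft_force: [1.3, 0.7, -4.3]
grip_width: 0.0501
finger_force: 63.9
```

Emit:
step_arm(deltas=[[[-1,0,0,-0.4,0,0,0],[-1,0,0,-0.7,0,0,0],[-1,0,0,-0.8,0,0,0],[-1,0,0,-0.8,0,0,0],[-1,0,0,-0.5,0,0,0],[-1,0,0,-0.24,0,0,0],[-1,0,0,0,0,0,0],[-1,0,0,0,0,0,0]]])

```text
t: 14.57
tcp_pos: [0.5453, 0.1346, 0.0347]
tool_rot: [-3.141, -0.002, 3.137]
ft_force: [0.4, -0.4, -5.4]
grip_width: 0.0502
finger_force: 63.9
```

Emit:
step_arm(deltas=[[[-1,0.03,0,-0.04,0,0,0],[-1,0.02,0,-0.04,0,0,0],[-1,0,0,0,0,0,0],[-1,0,0,0,0,0,0],[-1,0,0,0,0,0,0],[-1,0,0,0,0,0,0],[-1,0,0,0,0,0,0],[-1,0,0,0,0,0,0]]])

```text
t: 15.23
tcp_pos: [0.5478, 0.1344, 0.0338]
tool_rot: [-3.142, 0.0, 3.136]
ft_force: [-0.5, -0.8, -4.8]
grip_width: 0.0503
finger_force: 63.9
```

Emit:
step_arm(deltas=[[[-1,0,0,-0.04,0,0,0],[-1,0,0,-0.02,0,0,0],[-1,0,0,0,0,0,0],[-1,0,0,0,0,0,0],[-1,0,0,0,0,0,0],[-1,0,0,0,0,0,0],[-1,0,0,0,0,0,0],[-1,0,0,0,0,0,0]]])

```text
t: 15.9
tcp_pos: [0.5479, 0.1345, 0.0328]
tool_rot: [3.142, 0.0, 3.136]
ft_force: [-1.8, -1.1, 5.6]
grip_width: 0.0503
finger_force: 65.1
```

Emit:
step_arm(deltas=[[[-1,0,0,0.02,0,0,0],[1,0,0,0,0,0,0],[1,0,0,0,0,0,0],[1,0,0,0,0,0,0],[1,0,0,0,0,0,0],[1,0,0,0,0,0,0],[1,0,0,0,0,0,0],[1,0,0,0,0,0,0]]])

```text
t: 16.57
tcp_pos: [0.5478, 0.1345, 0.0327]
tool_rot: [3.142, 0.0, 3.136]
ft_force: [-0.9, -0.4, -0.2]
grip_width: 0.0853
finger_force: 0.0
```

Emit:
step_arm(deltas=[[[1,0,0,0.3,0,0,0],[1,0,0,0.5,0,0,0],[1,0,0,0.8,0,0,0],[1,0,0,1,0,0,0],[1,0,0,1,0,0,0],[1,0,0,1,0,0,0],[1,0,0,0.4,0,0,0],[1,0,0,0,0,0,0]]])

```text
t: 17.23
tcp_pos: [0.5503, 0.1348, 0.1614]
tool_rot: [3.141, 0.007, 3.136]
ft_force: [1.1, 0.7, -0.5]
grip_width: 0.0854
finger_force: 0.0
```

Emit:
step_arm(deltas=[[[1,0.51,0.58,0,0,0,0],[1,0.51,0.58,0,0,0,0],[1,0.51,0.58,0,0,0,0],[1,0.51,0.58,0,0,0,0],[1,0.51,0.58,0,0,0,0],[1,0.51,0.58,0,0,0,0],[1,0.51,0.58,0,0,0,0],[1,0.51,0.58,0,0,0,0]]])

```text
t: 17.9
tcp_pos: [0.649, 0.2508, 0.1552]
tool_rot: [-3.141, -0.004, 3.136]
ft_force: [0.2, -0.1, 0.8]
grip_width: 0.0855
finger_force: 0.0
```

```bash
python3 - <<'E'
from h import *
np.set_printoptions(precision=4,suppress=True,linewidth=150)
s=observe();print(s["tcp_pos"],s["tool_rot"])
a=grab_frame("side");b=grab_frame("scene")
for k in("side","scene"):
    for o in outline_of(k,"vee_anvil")[:1]:
        x=mbox(o["pixels"]); print(k,x,*fit("vee_anvil",[(get_calibration(k),x)],.004))
k=wristcal(); grab_frame("wrist")
for o in outline_of("wrist","spot_anvil")[:2]:
        x=mbox(o["pixels"]); print(o["p"],x,*fit("spot_anvil",[(k,x)]))
b=b[120:345,190:490]
cv2.imwrite("pics/g3.png",cv2.resize(b,(800,600),interpolation=2))
E
```

```text
[0.649  0.2508 0.1552] [-3.1405 -0.0035  3.1363]
side [307.5 263.5 337.5 294.5] [0.5458 0.1343] [ 0.0341 -0.0715 -0.0341  0.0642]
scene [316.5 167.5 329.5 186.5] [0.6476 0.2547] [-8.7236 -7.8068  4.6317  1.4886]
0.75 [303.5 206.5 342.5 250.5] [0.6481 0.2501] [-0.0458 -0.1525  0.0457  0.1516]
```

View pics/g3.png

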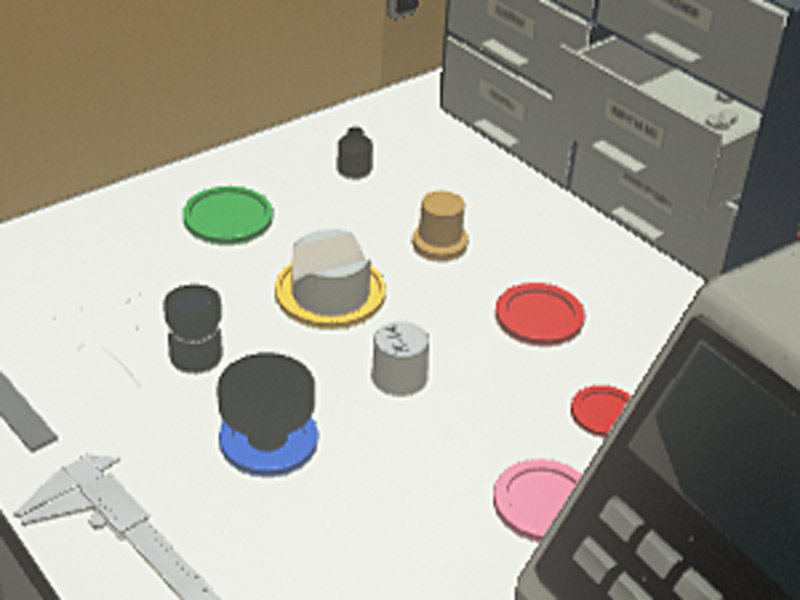

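The vee anvil stands in the yellow dish at crop (330,270). Its side fit gives (0.546,0.134), matching the dish centre. Next is the spot anvil.

Emit:
step_arm(deltas=[[[1,0,0,-0.6,0,0,0],[1,0,0,-0.9,0,0,0],[1,0,0,-1,0,0,0],[1,0,0,-1,0,0,0],[1,0,0,-0.9,0,0,0],[1,0,0,-0.8,0,0,0],[1,0,0,0,0,0,0],[1,0,0,0,0,0,0]]])

```text
t: 18.87
tcp_pos: [0.6477, 0.2493, 0.0264]
tool_rot: [-3.14, -0.004, 3.136]
ft_force: [-1.1, -0.1, 0.6]
grip_width: 0.0855
finger_force: 0.0
```

Emit:
step_arm(deltas=[[[1,0,0,0,0,0,0],[1,0,0,0,0,0,0],[1,0,0,0,0,0,0],[1,0,0,0,0,0,0],[1,0,0,0,0,0,0],[1,0,0,0,0,0,0],[1,0,0,0,0,0,0],[1,0,0,0,0,0,0]]])

```text
t: 19.53
tcp_pos: [0.6497, 0.2505, 0.0278]
tool_rot: [3.142, 0.0, 3.136]
ft_force: [-0.8, 1.1, 0.4]
grip_width: 0.0855
finger_force: 0.0
```

Emit:
step_arm(deltas=[[[1,0,0,-0.16,0,0,0],[1,0,0,0,0,0,0],[-1,0,0,0,0,0,0],[-1,0,0,0,0,0,0],[-1,0,0,0,0,0,0],[-1,0,0,0,0,0,0],[-1,0,0,0,0,0,0],[-1,0,0,0,0,0,0]]])

```text
t: 20.2
tcp_pos: [0.6501, 0.2505, 0.0241]
tool_rot: [3.142, 0.001, 3.136]
ft_force: [1.7, 0.4, 3.1]
grip_width: 0.0245
finger_force: 59.5
```

Emit:
step_arm(deltas=[[[-1,0,0,0,0,0,0],[-1,0,0,0,0,0,0],[-1,0,0,0,0,0,0],[-1,0,0,0,0,0,0],[-1,0,0,0,0,0,0],[-1,0,0,0,0,0,0],[-1,0,0,0,0,0,0],[-1,0,0,0,0,0,0]]])

```text
t: 20.87
tcp_pos: [0.6501, 0.2505, 0.0241]
tool_rot: [3.142, 0.001, 3.136]
ft_force: [-0.1, -1.0, 3.2]
grip_width: 0.0246
finger_force: 59.4
```

Emit:
step_arm(deltas=[[[-1,0,0,0.2,0,0,0],[-1,0,0,0.5,0,0,0],[-1,0,0,0.7,0,0,0],[-1,0,0,0.7,0,0,0],[-1,0,0,0.7,0,0,0],[-1,0,0,0.4,0,0,0],[-1,0,0,0,0,0,0],[-1,0,0,0,0,0,0]]])

```text
t: 21.53
tcp_pos: [0.65, 0.2506, 0.1044]
tool_rot: [3.141, 0.001, 3.136]
ft_force: [0.4, 0.1, -1.4]
grip_width: 0.0244
finger_force: 59.0
```

```bash
python3 - <<'E'
from h import *
s=get_calibration("side");c=get_calibration("scene")
P=[k["intrinsics"]@np.c_[cv2.Rodrigues(k["rvec"])[0],k["tvec"]] for k in(s,c)]
# drawer front: near-top, far-top, near bottom
for a,b in [((216,216),(403,139)),((239,190),(460,173)),((217,244),(405,180))]:
    X=cv2.triangulatePoints(P[0],P[1],np.float64(a),np.float64(b)); X=X[:3,0]/X[3]
    print(X.round(3),[ (proj(k,[X])[0]-q).round(1) for k,q in((s,a),(c,b))])
E
```

```text
[0.736 0.127 0.131] [array([-0.7, -0.8]), array([-0.5,  0.7])]
[ 0.737 -0.011  0.133] [array([0., 0.]), array([ 0., -0.])]
[0.743 0.107 0.059] [array([3.2, 3.4]), array([ 2.3, -3. ])]
```

The drawer front is at x≈0.735 and the gripper body stays below x≈0.693, so it clears.

Emit:
step_arm(deltas=[[[-1,0,-0.5,0,0,0,0],[-1,0,-1,0,0,0,0],[-1,0,-1,0,0,0,0],[-1,0,-1,0,0,0,0],[-1,0,-1,0,0,0,0],[-1,0,-1,0,0,0,0],[-1,0,-1,0,0,0,0],[-1,0,-1,0,0,0,0]]])

```text
t: 22.2
tcp_pos: [0.6479, 0.0608, 0.1018]
tool_rot: [-3.141, -0.004, 3.136]
ft_force: [0.4, -0.4, -2.5]
grip_width: 0.0244
finger_force: 59.1
```

Emit:
step_arm(deltas=[[[-1,0,-0.7,0,0,0,0],[-1,0,-0.38,0,0,0,0],[-1,0,0,0,0,0,0],[-1,0,0,-0.5,0,0,0],[-1,0,0,-0.8,0,0,0],[-1,0,0,-0.7,0,0,0],[-1,0,0,-0.3,0,0,0],[-1,0,0,0,0,0,0]]])

```text
t: 22.87
tcp_pos: [0.6467, 0.0373, 0.0427]
tool_rot: [3.141, -0.007, 3.138]
ft_force: [0.1, 1.0, -1.4]
grip_width: 0.0245
finger_force: 59.1
```

Emit:
step_arm(deltas=[[[-1,0,0,-0.3,0,0,0],[-1,0,0,-0.2,0,0,0],[-1,0,0,-0.1,0,0,0],[-1,0,0,0,0,0,0],[-1,0,0,0,0,0,0],[-1,0,0,0,0,0,0],[-1,0,0,0,0,0,0],[-1,0,0,0,0,0,0]]])

```text
t: 23.53
tcp_pos: [0.6501, 0.0359, 0.0318]
tool_rot: [-3.142, 0.001, 3.136]
ft_force: [0.0, -0.8, -1.8]
grip_width: 0.0246
finger_force: 59.1
```

Position is right, at (0.650,0.036). About 3.5 mm to go.

Emit:
step_arm(deltas=[[[-1,0,0,-0.06,0,0,0],[-1,0,0,-0.05,0,0,0],[-1,0,0,-0.04,0,0,0],[-1,0,0,0,0,0,0],[-1,0,0,0,0,0,0],[-1,0,0,0,0,0,0],[-1,0,0,0,0,0,0],[-1,0,0,0,0,0,0]]])

```text
t: 24.2
tcp_pos: [0.6498, 0.0359, 0.0281]
tool_rot: [-3.141, 0.0, 3.136]
ft_force: [-3.4, 0.5, 5.0]
grip_width: 0.0248
finger_force: 59.7
```

Contact at 0.0281, as predicted. I'll release, rise and go to the post.

Emit:
step_arm(deltas=[[[-1,0,0,0.02,0,0,0],[1,0,0,0,0,0,0],[1,0,0,0,0,0,0],[1,0,0,0,0,0,0],[1,0,0,0,0,0,0],[1,0,0,0,0,0,0],[1,0,0,0,0,0,0],[1,0,0,0,0,0,0]]])

```text
t: 24.87
tcp_pos: [0.6497, 0.036, 0.0279]
tool_rot: [-3.142, -0.0, 3.136]
ft_force: [0.0, 0.5, 0.4]
grip_width: 0.0853
finger_force: 0.0
```

Emit:
step_arm(deltas=[[[1,0,0,0.3,0,0,0],[1,0,0,0.5,0,0,0],[1,0,0,0.8,0,0,0],[1,0,0,1,0,0,0],[1,0,0,1,0,0,0],[1,0,0,1,0,0,0],[1,0,0,0.4,0,0,0],[1,0,0,0,0,0,0]]])

```text
t: 25.53
tcp_pos: [0.6527, 0.0359, 0.1579]
tool_rot: [-3.141, 0.008, 3.136]
ft_force: [0.5, 0.2, 0.6]
grip_width: 0.0854
finger_force: 0.0
```

Emit:
step_arm(deltas=[[[1,-0.05,0.5,0,0,0,0],[1,-0.05,0.8,0,0,0,0],[1,-0.05,0.8,0,0,0,0],[1,-0.05,0.8,0,0,0,0],[1,-0.05,0.7,0,0,0,0],[1,-0.03,0.4,0,0,0,0],[1,0,0,0,0,0,0],[1,0,0,0,0,0,0]]])

```text
t: 26.2
tcp_pos: [0.6417, 0.1364, 0.1515]
tool_rot: [-3.141, -0.002, 3.137]
ft_force: [0.1, 0.1, -0.9]
grip_width: 0.0855
finger_force: 0.0
```

```bash
python3 - <<'E'
from h import *
np.set_printoptions(precision=4,suppress=True,linewidth=150)
s=observe();print(s["tcp_pos"],s["tool_rot"])
a=grab_frame("side")
for o in outline_of("side","spot_anvil")[:2]:
        x=mbox(o["pixels"]); print(x,o["p"],*fit("spot_anvil",[(get_calibration("side"),x)],.004))
k=wristcal(); b=grab_frame("wrist")
for n,z in(("post_anvil",0),("spot_anvil",.004)):
  for o in outline_of("wrist",n)[:2]:
        x=mbox(o["pixels"]); print(n,o["p"],x,*fit(n,[(k,x)],z))
cv2.imwrite("pics/g4.png",np.hstack([cv2.resize(a[210:330,200:360],(400,300),interpolation=2),cv2.resize(b,(400,300))]))
E
```

```text
[0.6417 0.1364 0.1515] [-3.1408 -0.0025  3.1375]
[271.5 242.5 287.5 263.5] 0.56 [0.6477 0.0389] [ 0.9768  0.3113 -0.9976 -0.2326]
post_anvil 0.87 [298.5 199.5 352.5 261.5] [0.6421 0.1372] [-0.9044 -1.2863  0.9029  1.2365]
spot_anvil 0.92 [153.5 217.5 203.5 264.5] [0.6489 0.0341] [ 0.2182  0.6185 -0.2371 -0.6201]
```

View pics/g4.png

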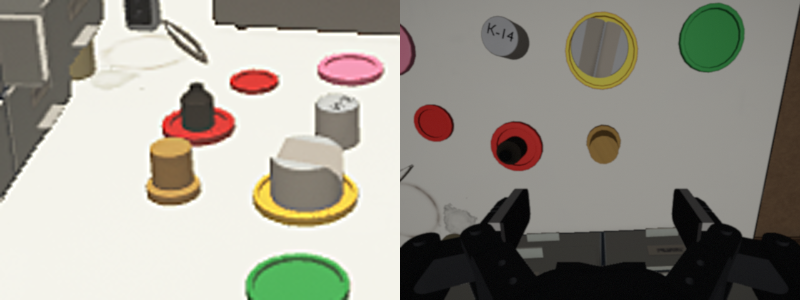

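The spot anvil stands in the red dish at left (198,110), and the vee sits inside the yellow one. The post at right (603,143) is centred under the gripper.

Emit:
step_arm(deltas=[[[1,0,0,-0.6,0,0,0],[1,0,0,-0.9,0,0,0],[1,0,0,-1,0,0,0],[1,0,0,-1,0,0,0],[1,0,0,-0.8,0,0,0],[1,0,0,-0.3,0,0,0],[1,0,0,0,0,0,0],[1,0,0,0,0,0,0]]])

```text
t: 27.12
tcp_pos: [0.643, 0.1355, 0.0384]
tool_rot: [-3.142, 0.0, 3.136]
ft_force: [0.1, -0.9, 1.2]
grip_width: 0.0855
finger_force: 0.0
```

Emit:
step_arm(deltas=[[[1,0,0,0,0,0,0],[1,0,0,0,0,0,0],[1,0,0,0,0,0,0],[1,0,0,0,0,0,0],[1,0,0,0,0,0,0],[1,0,0,0,0,0,0],[1,0,0,0,0,0,0],[1,0,0,0,0,0,0]]])

```text
t: 27.78
tcp_pos: [0.6427, 0.136, 0.038]
tool_rot: [-3.142, -0.0, 3.136]
ft_force: [-0.8, 1.1, 0.1]
grip_width: 0.0853
finger_force: 0.0
```

Going down 6.5 mm to 0.0315, which keeps the tips above the foot, then closing.

Emit:
step_arm(deltas=[[[1,0,0,-0.2,0,0,0],[1,0,0,-0.06,0,0,0],[1,0,0,0,0,0,0],[-1,0,0,0,0,0,0],[-1,0,0,0,0,0,0],[-1,0,0,0,0,0,0],[-1,0,0,0,0,0,0],[-1,0,0,0,0,0,0]]])

```text
t: 28.45
tcp_pos: [0.6432, 0.1362, 0.0321]
tool_rot: [3.141, 0.001, 3.136]
ft_force: [-0.3, -0.4, -1.1]
grip_width: 0.0285
finger_force: 59.2
```

Emit:
step_arm(deltas=[[[-1,0,0,0,0,0,0],[-1,0,0,0,0,0,0],[-1,0,0,0,0,0,0],[-1,0,0,0,0,0,0],[-1,0,0,0,0,0,0],[-1,0,0,0,0,0,0],[-1,0,0,0,0,0,0],[-1,0,0,0,0,0,0]]])

```text
t: 29.12
tcp_pos: [0.6433, 0.1361, 0.032]
tool_rot: [3.141, 0.001, 3.136]
ft_force: [0.8, 0.4, 5.4]
grip_width: 0.0284
finger_force: 59.5
```

Emit:
step_arm(deltas=[[[-1,0,0,0.2,0,0,0],[-1,0,0,0.5,0,0,0],[-1,0,0,0.7,0,0,0],[-1,0,0,0.7,0,0,0],[-1,0,0,0.7,0,0,0],[-1,0,0,0.4,0,0,0],[-1,0,0,0,0,0,0],[-1,0,0,0,0,0,0]]])

```text
t: 29.78
tcp_pos: [0.6428, 0.1359, 0.1119]
tool_rot: [-3.142, 0.001, 3.136]
ft_force: [0.1, -0.4, -2.1]
grip_width: 0.0287
finger_force: 59.3
```

Emit:
step_arm(deltas=[[[-1,-0.4,0.42,0,0,0,0],[-1,-0.65,0.68,0,0,0,0],[-1,-0.65,0.68,0,0,0,0],[-1,-0.65,0.68,0,0,0,0],[-1,-0.65,0.68,0,0,0,0],[-1,-0.65,0.68,0,0,0,0],[-1,-0.65,0.67,0,0,0,0],[-1,0,0,0,0,0,0]]])

```text
t: 30.45
tcp_pos: [0.5293, 0.2504, 0.1092]
tool_rot: [-3.142, -0.008, 3.14]
ft_force: [-0.7, 0.1, -2.3]
grip_width: 0.0285
finger_force: 59.5
```

Emit:
step_arm(deltas=[[[-1,0,0,-0.3,0,0,0],[-1,0,0,-0.6,0,0,0],[-1,0,0,-0.7,0,0,0],[-1,0,0,-0.6,0,0,0],[-1,0,0,-0.4,0,0,0],[-1,0,0,-0.2,0,0,0],[-1,0,0,0,0,0,0],[-1,0,0,0,0,0,0]]])

```text
t: 31.12
tcp_pos: [0.5354, 0.2479, 0.0412]
tool_rot: [-3.141, -0.0, 3.136]
ft_force: [0.4, 0.7, -1.9]
grip_width: 0.0284
finger_force: 59.5
```

Emit:
step_arm(deltas=[[[-1,0,0,-0.02,0,0,0],[-1,0,0,0,0,0,0],[-1,0,0,0,0,0,0],[-1,0,0,0,0,0,0],[-1,0,0,0,0,0,0],[-1,0,0,0,0,0,0],[-1,0,0,0,0,0,0],[-1,0,0,0,0,0,0]]])

```text
t: 31.78
tcp_pos: [0.5352, 0.2482, 0.0411]
tool_rot: [3.142, 0.0, 3.136]
ft_force: [-0.9, 0.1, -1.8]
grip_width: 0.0289
finger_force: 59.5
```

5 mm to go.

Emit:
step_arm(deltas=[[[-1,0,0,-0.1,0,0,0],[-1,0,0,-0.05,0,0,0],[-1,0,0,-0.03,0,0,0],[-1,0,0,-0.02,0,0,0],[-1,0,0,-0.01,0,0,0],[-1,0,0,0,0,0,0],[-1,0,0,0,0,0,0],[-1,0,0,0,0,0,0]]])

```text
t: 32.45
tcp_pos: [0.5351, 0.2481, 0.036]
tool_rot: [-3.141, -0.0, 3.136]
ft_force: [-2.9, -0.6, 2.7]
grip_width: 0.0286
finger_force: 59.8
```

Contact at 0.036, as predicted. I'll release and rise.

Emit:
step_arm(deltas=[[[-1,0,0,0.01,0,0,0],[1,0,0,0,0,0,0],[1,0,0,0,0,0,0],[1,0,0,0,0,0,0],[1,0,0,0,0,0,0],[1,0,0,0,0,0,0],[1,0,0,0,0,0,0],[1,0,0,0,0,0,0]]])

```text
t: 33.12
tcp_pos: [0.5353, 0.2483, 0.036]
tool_rot: [3.142, 0.0, 3.136]
ft_force: [-0.4, -0.7, 0.3]
grip_width: 0.0854
finger_force: 0.0
```

Emit:
step_arm(deltas=[[[1,0,0,0.3,0,0,0],[1,0,0,0.6,0,0,0],[1,0,0,0.9,0,0,0],[1,0,0,1,0,0,0],[1,0,0,1,0,0,0],[1,0,0,1,0,0,0],[1,0,0,1,0,0,0],[1,0,0,0.5,0,0,0]]])

```text
t: 33.78
tcp_pos: [0.5369, 0.2488, 0.1979]
tool_rot: [3.14, 0.005, 3.136]
ft_force: [-0.4, 0.4, 0.2]
grip_width: 0.085
finger_force: 0.0
```

```bash
python3 - <<'E'
from h import *
np.set_printoptions(precision=4,suppress=True,linewidth=150)
print(observe()["tcp_pos"])
a=grab_frame("side");b=grab_frame("scene")
for n,z in(("post_anvil",.004),("spot_anvil",.004),("flat_anvil",.004),("vee_anvil",.004),("loupe",0),("steel_standard",0)):
  for k in("side","scene"):
    o=outline_of(k,n)
    if o: x=mbox(o[0]["pixels"]); print(n,k,round(o[0]["p"],2),*fit(n,[(get_calibration(k),x)],z))
cv2.imwrite("pics/g5.png",np.hstack([cv2.resize(a[190:355,220:440],(400,300),interpolation=2),cv2.resize(b[150:345,190:450],(400,300),interpolation=2)]))
E
```

```text
[0.5369 0.2488 0.1979]
post_anvil side 0.91 [0.5366 0.2474] [-0.2677 -0.2167  0.2681  0.1638]
post_anvil scene 0.75 [0.6506 0.0355] [-3.6219 -5.6663  3.3491  1.7054]
spot_anvil side 0.67 [0.5482 0.1389] [ 5.7417  5.3021 -8.9414 -1.5009]
spot_anvil scene 0.62 [0.6481 0.0336] [-0.3582 -0.4305  0.352   0.3914]
flat_anvil scene 0.6 [0.4339 0.0403] [-0.4407  0.1221  0.4424 -0.1449]
vee_anvil side 0.65 [0.5467 0.1345] [ 0.5269 -0.0464 -0.5376  0.0928]
vee_anvil scene 0.71 [0.546  0.1341] [-0.4059  0.4669  0.4065 -0.4475]
loupe side 0.76 [0.4393 0.1314] [-0.4048 -0.8443  0.3893  0.6142]
loupe scene 0.74 [0.4369 0.1324] [-0.379  -1.0194  0.3989  0.8357]
steel_standard side 0.56 [0.5359 0.0409] [-0.2006 -0.3139  0.1997  0.2565]
steel_standard scene 0.91 [0.5331 0.041 ] [-0.2003 -0.7666  0.1959  0.6675]
```

View pics/g5.png

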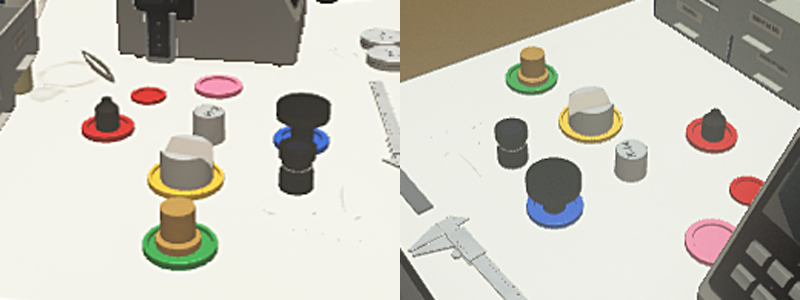

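All four anvils stand upright in their own dishes: post in green at left (178,228), vee in yellow (186,165), spot in red (108,118), flat in blue (303,118). The loupe and steel cylinder haven't moved. I'm handing in.

```bash
python3 -c "
from rig import *
print(finish_job())"
```

```text
the job is handed in; nothing more can be done
None
```

All four anvils are standing upright in their own dishes, the loupe and steel cylinder are where they were, and the job is handed in at about 34 s of robot time (no verdict was returned).

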